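# Check the straightener with the pocket thermometer, then snap its lens into its cap

## Task

Take the yellow pocket thermometer out of its black dock and point its lens squarely at the copper spot on the hair straightener from about 8 cm away, holding it steady there for two seconds without touching the straightener. Then push the lens end straight down into the blue snap cap until it clicks, and keep pressing after the click so that it is firmly down on the soft pad inside (firmly, not rammed). Finish like that, still gripping the thermometer and pressing it down; do not disturb the jar, the perfume bottle or the hairbrush.

Things in the scene. Friction and masses are not known exactly. Their poses are not given: they have to be found in the camera images.
- thermo: Pocket infrared thermometer, loose, 70 g, 144 mm long, stands lens down. Origin: lens face at the lower tip; z from lens to tail, so it looks along -z. Upwards: steel nose with snap bead (20 mm diameter from 5 to 7 mm, tapering to 12 at the tip, 15 at 10 mm), 15 mm neck to 34 mm, black collar 30 mm diameter to 39 mm, then the yellow square barrel 24 x 24 mm, flat sides facing x and y.
- thermo_grip (a point): Point on the thermometer's axis in its yellow barrel, 122 mm above the lens tip and 22 mm below the tail: a good place to grip, across two flat sides of the 24 mm barrel. 40 N of grip does it no harm.
- dock: Black dock block, fixed, 64 x 64 x 44 mm. Origin: centre of its underside on the counter; z up. The thermometer's nose hangs in a 24 mm round hole, 38 mm deep, in the middle of its top and the collar rests on the top, so the lens tip is 10 mm above the counter. Lift it straight up 40 mm to clear.
- straightener: White closed hair straightener, fixed on its black stand, 36 mm wide, 260 long, 34 thick, its face leaning 0.44 rad to the robot. Origin: centre of the round copper spot (32 mm diameter) in the middle of its upper face, 85 mm above the counter; z points straight out of the spot, y along the straightener. To aim, bring the thermometer's z in line with this z, lens tip about 80 mm out from the spot.
- cap: Blue snap cap, fixed upright in a dark round steel foot (76 mm diameter, 20 mm high). Origin: centre of the foot's underside on the counter; z up the middle of the bore. Four sprung steel balls in the bore, centres 42 mm above the counter, leave 15.8 mm between them; the nose's 20 mm bead must be pushed down through them. The thermometer's collar never reaches the cap.
- cap_mouth (a point): Middle of the cap's flared mouth, 54 mm above the counter, 39 mm wide, narrowing to the 23 mm bore 8 mm lower. Pushing the nose in, resistance starts with the lens tip about 41 mm above the counter, peaks at some 6 to 14 N near 39 mm, and has fallen away by 35 mm (the click; the balls then draw the nose in). At 30 mm the tip meets the pad and the force rises again.
- cap_pad (a joint): Sprung soft pad at the bottom of the snap cap's bore: how far it is pressed down, in m. 0 untouched (its top 30 mm above the counter), 0.006 at its stop; 2000 N/m, so 0.004 is 8 N. It springs back when nobody presses; the thermometer's own weight presses it less than 0.0006.
- jar: Bystander: round orange ceramic jar with lid and brass knob, loose, 78 mm diameter, 95 mm high. Origin: centre of its underside.
- perfume: Bystander: amber glass perfume bottle with black cap, loose, 34 x 52 mm, 102 mm high, standing on a glass tray 140 x 220 mm, 13 mm high at its brass rim. Origin: centre of the bottle's underside.
- hairbrush: Bystander: wooden-handled hairbrush, loose, lying crosswise near the counter's far edge, about 235 mm long, 66 mm wide, 28 mm high. Origin: on the counter under the place where the handle meets the head; the head lies towards +y, the handle towards -y.
Not all that is in view belongs to the job. Of the things shaped like the thermo, the yellow one is meant.

How it is judged:
On the way, in this order (a step that is already met when the one before it is completed fails the run):
1. the thermometer is held clear above its dock (contact force between the fingers and thermo above 1 N and height (world z) of thermo above 0.06 m), for 0.1 s.
2. held in the fingers, the lens points at the copper spot (within 16 mm, within 20 degrees of square on, 40 to 130 mm away) and stays steady for 1.2 s (contact force between the fingers and thermo above 1 N and x of straightener in the frame of thermo between -0.016 and 0.016 m and y of straightener in the frame of thermo between -0.016 and 0.016 m and z of straightener in the frame of thermo between -0.13 and -0.04 m and angle between the z axis of thermo and the z axis of straightener, either way round below 0.35 rad and linear speed of thermo below 0.03 m/s and angular speed of thermo below 0.15 rad/s), for 1.2 s.
3. the nose has clicked past the balls in the snap cap and is pressing on the pad (x of thermo in the frame of cap between -0.004 and 0.004 m and y of thermo in the frame of cap between -0.004 and 0.004 m and angle between the z axis of thermo and the z axis of cap, either way round below 0.12 rad and contact force between the fingers and thermo above 1 N and value of joint cap_pad above 0.0015 m), for 0.1 s.
At the end, for the whole second after the job is handed in: The thermometer is upright in the snap cap (within 4 mm of its axis and 0.12 rad), past the click, the fingers grip it and keep pressing it down so that the soft pad stays at least 2 mm in (4 N); jar, perfume bottle and hairbrush stand or lie within 30 mm of where they were (x of thermo in the frame of cap between -0.004 and 0.004 m and y of thermo in the frame of cap between -0.004 and 0.004 m and angle between the z axis of thermo and the z axis of cap, either way round below 0.12 rad and contact force between the fingers and thermo above 1 N and value of joint cap_pad above 0.002 m and distance of each of jar, perfume, hairbrush from where it was at the start of the episode below 0.03 m and angle between each of jar, perfume, hairbrush's own z axis and vertical below 0.2 rad); the arm keeps its last pose, push and grip.
It fails at once if the straightener is touched (contact force between straightener and anything else above 0.5 N).
It fails at once if the thermometer is rammed into the cap (over 45 N) (contact force between thermo and cap above 45 N).
It fails at once if the orange jar is shifted by more than 30 mm or tipped (distance of jar from where it was at the start of the episode above 0.03 m or angle between jar's own z axis and vertical above 0.3 rad).
It fails at once if the perfume bottle is shifted by more than 30 mm or tipped (distance of perfume from where it was at the start of the episode above 0.03 m or angle between perfume's own z axis and vertical above 0.3 rad).
It fails at once if the hairbrush is shifted by more than 30 mm or tipped (distance of hairbrush from where it was at the start of the episode above 0.03 m or angle between hairbrush's own z axis and vertical above 0.3 rad).
It also fails if it takes over 64 s, if anything falls off the work surface, if the arm or the gripper's body presses on something with over 40 N, if the wrist force passes 120 N, or if a joint passes its speed limit or range.

## Robot

A 6-joint arm with a two-finger parallel gripper is mounted at the origin on the work surface. World frame = base frame: x ahead of the robot, y to its left, z up, the work surface at z = 0. Lengths are in m, angles in rad, forces in N, time in s.
With the tool pointing down it reaches from about 0.3 to 0.875 m from the base axis. Payload 6.4 kg.
Tool frame: the origin (TCP) lies at the very end of the fingers, on their centre line; the grasp point (between the pads) lies env.pinch_z behind it (env.pinch_z is the distance from the TCP to the grasp point, in m); z points along the fingers, y is the line along which they close (so a half turn about z gives the same grasp; the last joint's range is limited). The gripper opens to 85 mm and grips with 20 to 120 N. Pads are 22 mm wide; open, the fingers measure 114 mm over their backs; the gripper's body (76 mm by 85 mm) begins 54 mm behind the grasp point. The pads swing forward as they close: fully open they stand 13 mm farther back than shut.
Start: joints at [-1.464, 0.181, 1.607, -0, 1.354, -0.206], TCP at [0.177, -0.547, 0.231] pointing down, gripper open.
Joint ranges: [-2.99, 2.99], [-0.89, 2.07], [0.3, 2.58], [-1.14, 4.28], [0, 2.63], [-3.12, 3.12]. Speed limits (rad/s): [2.57, 2.57, 3.01, 3.14, 3.14, 3.14].

## Interface

Orientations are given as a unit quaternion [x, y, z, w].
In Python, from plant import env gives the robot as it stands. Calls block until the motion is done:
- env.move_ptp(position, orientation): joint-space move of the TCP to a pose.
- env.servo_line(position, frame=None, rate=0.15): straight line of the TCP; frame=None keeps the orientation; rate is the mean speed in m/s.
- env.movej(angles): joint-space move.
- env.release() and env.grab(grasp_force=None): open the fingers fully, or close them until they stop; grasp_force is the grip in N (None keeps the last).
- env.hold(seconds).
- env.solve_ik(position, orientation): joint angles nearest the present ones, or None.
- env.snapshot(name): name is "scene" or "top"; returns a dict with "color" (384x512x3 uint8, blue, green, red), "fx", "fy", "cx", "cy" (pixels), "dist_coeffs" ([k1, k2, p1, p2, k3] as OpenCV has them; the pictures are not rectified), "xyz" and "orientation" of the camera in the world. Camera axes: x right, y down, z forward; pixel columns grow to the right and rows downward; lengths in m; the calibration is good to about 2 mm. A picture is of the moment at which its call begins. There is no depth.
A pose or a line that the arm cannot do raises env.Unreachable and nothing moves.
- env.close_job(): hands the job in; it is judged then, once.
Trained networks look in a picture, given as the dict that the camera call returned (one of the last four; its "shot" number tells which), for a name from the list of things; names that differ only in an ending like _2 or _b are one class to them, and where a whole thing is asked for, a point or a joint stands for the part that bears it (a point fixed in the world has none). Each returns a list of dicts, best first, with "p" (0 to 1); they miss things now and then, are a little off and sometimes report something else, mostly with a low value. They report only what shows in the picture. A call takes as long as a camera call. They do not tell look-alikes from the thing itself.
- env.cut_out(label, picture): "mask" (384x512 bool, what is visible of it) and "point" ([row, column] in pixels, amid what is visible of it).
Readings, each from a call of its own:
- env.get_time_s(): time.
- env.get_q(): joint angles.
- env.get_qd(): joint speeds.
- env.get_tau(): joint torques, N m.
- env.get_tcp_pos(): TCP position.
- env.get_tool_rot(): TCP orientation.
- env.get_ft_force(): force on the tool from outside, world axes, zero at the start.
- env.get_ft_torque(): the same for the moment, N m.
- env.get_finger_gap(): opening from 0.0 (shut) to 1.0 (fully open).
- env.get_grasp_force(): force on a finger pad.
Only numpy, scipy, OpenCV 4.12 (cv2) and the standard library are available. Lean on these libraries where they do the work, as an engineer would, in place of code of your own. Each camera call takes 0.05 s, during which the arm holds its last target. There are 200 camera calls.

## Working session

There is one attempt and no reset: what is moved stays moved. The work goes in short steps, each a Python script; the robot and the scene stay as the last script left them, time stands still between calls to the robot, and variables do not carry over. Pictures are saved under pics/ and viewed, at most 10 in all, crops included, and the job is handed in when it is done.

```bash
mkdir -p pics; ls; cat > h.py <<'E'
import numpy as np, cv2
from scipy.spatial.transform import Rotation as R
from plant import env
def ray(s,px):
    # px: Nx2 (col,row)
    K=np.array([[s['fx'],0,s['cx']],[0,s['fy'],s['cy']],[0,0,1.]])
    u=cv2.undistortPoints(np.array(px,float).reshape(-1,1,2),K,np.array(s['dist_coeffs'],float)).reshape(-1,2)
    d=np.c_[u,np.ones(len(u))]@R.from_quat(s['orientation']).as_matrix().T
    return np.array(s['xyz']),d/np.linalg.norm(d,axis=1)[:,None]
def atz(s,px,z):
    o,d=ray(s,px); return o+d*((z-o[2])/d[:,2])[:,None]
def proj(s,P):
    K=np.array([[s['fx'],0,s['cx']],[0,s['fy'],s['cy']],[0,0,1.]])
    Rm=R.from_quat(s['orientation']).as_matrix().T
    return cv2.projectPoints(np.array(P,float).reshape(-1,1,3),cv2.Rodrigues(Rm)[0],-Rm@np.array(s['xyz']),K,np.array(s['dist_coeffs'],float))[0].reshape(-1,2)
E
python3 - <<'E'
from h import *
import pickle
print(env.pinch_z)
S={n:env.snapshot(n) for n in("scene","top")}
for n,s in S.items():
    cv2.imwrite(f'pics/{n}0.png',s['color']); print(n,s['xyz'],s['fx'])
    for l in["thermo","dock","straightener","cap","jar","perfume","hairbrush"]:
        for r in env.cut_out(l,s)[:3]:
            m=r['mask'];ys,xs=np.nonzero(m)
            print(l,round(r['p'],2),np.round(r['point']),m.sum(),xs.min(),xs.max(),ys.min(),ys.max(),s['color'][m].mean(0).round())
            np.save(f"m_{n}_{l}_{int(r['point'][1])}.npy",m)
pickle.dump(S,open('S0.pkl','wb'))
E
```

```text
pics
0.0187
scene [1.13384077 0.43034229 0.95041339] 445.378579831865
thermo 0.9 [ 95. 196.] 341 189 201 74 113 [54. 62. 28.]
thermo 0.66 [102. 210.] 327 203 214 89 122 [  7.  81. 103.]
dock 0.81 [129. 210.] 501 196 225 115 138 [16. 19. 19.]
straightener 0.79 [214. 263.] 1974 211 313 186 241 [119. 143. 153.]
cap 0.8 [251. 369.] 797 355 385 235 266 [67. 51. 42.]
jar 0.88 [181. 314.] 859 296 325 161 196 [ 13.  73. 157.]
perfume 0.87 [301. 333.] 743 319 347 286 322 [61. 82. 98.]
hairbrush 0.67 [260. 206.] 1594 157 236 228 287 [ 36.  76. 126.]
top [ 0.3968655  -0.03693689  1.22545615] 363.0100252683702
thermo 0.69 [248. 354.] 149 343 360 243 252 [22. 77. 86.]
thermo 0.57 [257. 380.] 173 371 390 254 263 [48. 51. 18.]
dock 0.9 [253. 342.] 296 335 357 238 260 [16. 16. 17.]
straightener 0.93 [190. 241.] 1064 198 283 178 204 [ 93. 107. 117.]
cap 0.69 [227. 164.] 340 155 174 217 238 [46. 31. 24.]
jar 0.66 [248. 233.] 485 221 245 238 261 [ 25.  65. 132.]
perfume 0.78 [173. 160.] 279 150 170 162 177 [56. 67. 78.]
hairbrush 0.93 [144. 247.] 797 227 293 136 156 [32. 58. 95.]
```

```bash
python3 - <<'E'
from h import *
import pickle
S=pickle.load(open('S0.pkl','rb'))
a=cv2.resize(S['scene']['color'][60:340,140:420],(600,600),interpolation=cv2.INTER_CUBIC)
cv2.imwrite('pics/sc.png',a)
a=cv2.resize(S['top']['color'][120:290,130:400],(800,504),interpolation=cv2.INTER_CUBIC)
cv2.imwrite('pics/tc.png',a)
E
```

```text
(no output)
```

View pics/sc.png

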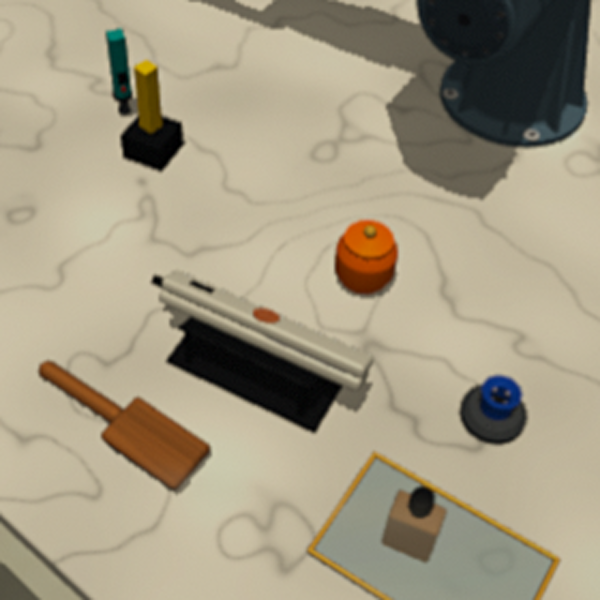

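View pics/tc.png

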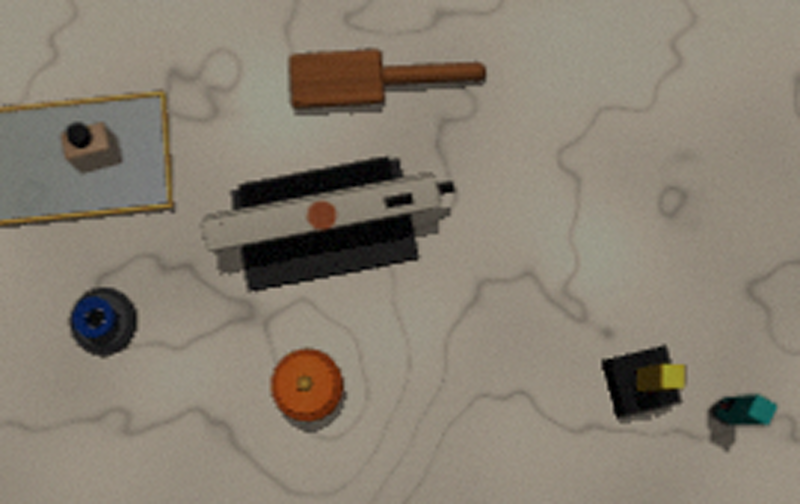

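The pictures show the yellow thermometer in its dock (top 672,375 in the crop), with the teal look-alike to its right. The copper spot is at (321,215), the blue cap at (97,319), the jar at (307,384), and the tray with the perfume bottle is upper left. Next I'll fit the known shapes in both views.

```bash
cat > fit.py <<'E'
from h import *
import pickle,glob
from scipy.optimize import minimize
S=pickle.load(open('S0.pkl','rb'))
def box(x0,x1,y0,y1,z0,z1): return np.array([[x,y,z] for x in(x0,x1) for y in(y0,y1) for z in(z0,z1)],float)
def cyl(r,z0,z1):
    t=np.linspace(0,2*np.pi,40); return np.vstack([np.c_[r*np.cos(t),r*np.sin(t),0*t+z] for z in(z0,z1)])
def soft(s,P):
    h=cv2.convexHull(proj(s,P).astype(np.float32)).reshape(-1,2); k=4
    im=np.zeros((384*k,512*k),np.uint8)
    cv2.fillPoly(im,[np.round(((h+.5)*k-.5)*16).astype(np.int32)],255,shift=4)
    return cv2.resize(im,(512,384),interpolation=cv2.INTER_AREA)/255.
def fit(pts,pose,masks,p0,step):
    def c(p,ns=masks):
        q=pose(p,pts); e=0
        for n in ns:
            a=soft(S[n],q); m=masks[n]; e+=1-np.minimum(a,m).sum()/np.maximum(a,m).sum()
        return e
    out=[]
    for ns in (list(masks),)+tuple([n] for n in masks):
        sim=np.vstack([p0]+[np.array(p0)+np.eye(len(p0))[i]*step[i] for i in range(len(p0))])
        r=minimize(c,p0,args=(ns,),method='Nelder-Mead',options=dict(initial_simplex=sim,xatol=1e-4,fatol=1e-4)); out.append(r.x); print('  ',ns,r.x.round(4),round(r.fun,3))
    return out[0]
up=lambda p,P: R.from_euler('z',p[2] if len(p)>2 else 0).apply(P)+[p[0],p[1],0]
def ld(n,l,c=None):
    f=[g for g in glob.glob(f'm_{n}_{l}_*.npy')]
    return np.load(f[0]) if c is None else np.load(f'm_{n}_{l}_{c}.npy')
def hsv(n): return cv2.cvtColor(S[n]['color'],cv2.COLOR_BGR2HSV).astype(int)
def blob(m):
    k,l,st,_=cv2.connectedComponentsWithStats(m.astype(np.uint8)); return l==1+np.argmax(st[1:,4])
E
python3 - <<'E'
from fit import *
yel={};blu={};cop={};foot={}
for n in S:
    H,s,v=np.moveaxis(hsv(n),2,0)
    yel[n]=blob((H>20)&(H<35)&(s>160)&(v>50))
    blu[n]=(H>105)&(H<130)&(s>150)&(v>40); blu[n]=blob(cv2.morphologyEx(blu[n].astype(np.uint8),cv2.MORPH_CLOSE,np.ones((5,5))))
    st=ld(n,'straightener'); ys,xs=np.nonzero(st)
    mm=np.zeros_like(st); mm[ys.min():ys.max(),xs.min():xs.max()]=1
    cop[n]=blob(mm&((H<14)|(H>170))&(s>110))
    print(n,yel[n].sum(),blu[n].sum(),cop[n].sum())
print('copper')
for n in S:
    ys,xs=np.nonzero(cop[n]); print(n,atz(S[n],[[xs.mean(),ys.mean()]],.085).round(4))
g=lambda n,l,z,c=None:atz(S[n],[np.argwhere(ld(n,l,c)).mean(0)[::-1]],z)[0][:2]
print('thermo');fit(box(-.012,.012,-.012,.012,.049,.154),up,yel,[*g('top','thermo',.1,'354'),.2],[.01,.01,.2])
print('dock');  print(g('top','dock',.03))
print('cap blue');b=np.argwhere(blu['top']).mean(0)[::-1]
fit(cyl(.021,.022,.054),up,blu,atz(S['top'],[b],.05)[0][:2],[.01,.01])
for n in S:
    ys,xs=np.nonzero(blu[n]); print(n,xs.min(),xs.max(),ys.min(),ys.max())
print('cap+foot');M={n:ld(n,'cap') for n in S}
cp=lambda p,P:up(p,P)
fit(cyl(.038,0,.02),up,M,g('top','cap',.02),[.01,.01])
print('str')
def sp(p,P): return R.from_euler('zy',[p[2],-.44]).apply(P)+[p[0],p[1],.085]
M={n:ld(n,'straightener') for n in S}
fit(box(-.018,.018,-.13,.13,-.034,0),sp,M,[*g('top','straightener',.085),.15],[.01,.01,.1])
for l,z in(('jar',.06),('perfume',.06),('hairbrush',.02)): print(l,g('top',l,z),g('scene',l,z))
E
```

```text
scene 310 281 147
top 71 150 77
copper
scene [[0.5122 0.0707 0.085 ]]
top [[0.6187 0.0226 0.085 ]]
thermo
   ['scene', 'top'] [ 0.4465 -0.3317  0.3126] 0.711
   ['scene'] [ 0.4511 -0.3282  0.6625] 0.112
   ['top'] [ 0.4473 -0.3323  0.1653] 0.506
dock
[ 0.44299812 -0.32150406]
cap blue
   ['scene', 'top'] [0.5106 0.2752] 0.338
   ['scene'] [0.5119 0.2746] 0.194
   ['top'] [0.5111 0.2767] 0.131
scene 365 382 236 255
top 155 168 220 233
cap+foot
   ['scene', 'top'] [0.5086 0.2743] 0.325
   ['scene'] [0.5086 0.2743] 0.097
   ['top'] [0.5091 0.2711] 0.224
str
   ['scene', 'top'] [0.6197 0.0242 0.2191] 0.266
   ['scene'] [0.6181 0.0251 0.3063] 0.081
   ['top'] [0.6206 0.0232 0.2046] 0.093
jar [0.43882438 0.03789311] [0.45373863 0.04602385]
perfume [0.69953849 0.2855384 ] [0.70728189 0.29197052]
hairbrush [ 0.79824125 -0.01662929] [ 0.79930781 -0.01599212]
```

```bash
python3 - <<'E'
from fit import *
M={}
for n,c in(('scene','210'),('top','354')):
    M[n]=(ld(n,'dock')|ld(n,'thermo',c)); M[n]=cv2.morphologyEx(M[n].astype(np.uint8),cv2.MORPH_CLOSE,np.ones((3,3)))>0
A=box(-.032,.032,-.032,.032,0,.044);B=box(-.012,.012,-.012,.012,.049,.154)
import fit
s0=fit.soft
fit.soft=lambda s,P: np.maximum(s0(s,P[:8]),s0(s,P[8:]))
P=np.vstack([A,B])
fit.fit(P,up,M,[.445,-.325,.2],[.01,.01,.15])
fit.fit(P,up,M,[.445,-.325,.5],[.01,.01,.15])
def up2(p,P): return np.vstack([up(p[:3],P[:8]),up(p[3:],P[8:])])
fit.fit(P,up2,M,[.445,-.325,.2,.445,-.325,.2],[.01,.01,.15]*2)
fit.soft=s0
# copper in scene
n='scene'; H,s,v=np.moveaxis(hsv(n),2,0)
m=np.zeros(H.shape,bool); m[198:216,250:278]=1
m=blob(m&((H<14)|(H>170))&(s>110)); ys,xs=np.nonzero(m)
print(m.sum(),xs.mean(),ys.mean(),atz(S[n],[[xs.mean(),ys.mean()]],.085))
# overlay
o=[]
for n,(r0,r1,c0,c1) in(('scene',(60,340,140,420)),('top',(120,290,130,400))):
    im=cv2.resize(S[n]['color'],None,fx=2.5,fy=2.5)
    def d(P,c):
        h=cv2.convexHull(proj(S[n],P).astype(np.float32)).reshape(-1,2); cv2.polylines(im,[np.int32((h+.5)*2.5)],True,c,1)
    d(R.from_euler('zy',[.21,-.44]).apply(box(-.018,.018,-.13,.13,-.034,0))+[.619,.0233,.085],(0,255,0))
    d(up([.5105,.2755],cyl(.0195,.054,.054)),(0,255,255));d(up([.5105,.2755],cyl(.038,0,.02)),(0,0,255))
    d(up([.448,-.326,.2],A),(0,255,0));d(up([.448,-.326,.2],B),(255,0,0))
    cv2.imwrite(f'pics/ov_{n}.png',im[int(r0*2.5):int(r1*2.5),int(c0*2.5):int(c1*2.5)][:600])
E
```

```text
Traceback (most recent call last):
  File "fit.py", line 27, in ld
    return np.load(f[0]) if c is None else np.load(f'm_{n}_{l}_{c}.npy')
                                           ~~~~~~~^^^^^^^^^^^^^^^^^^^^^^
FileNotFoundError: [Errno 2] No such file or directory: 'm_scene_thermo_210.npy'
```

```bash
ls m_*thermo*; cat > ov.py <<'E'
from fit import *
import fit
M={}
for n in('scene','top'):
    c=min((g for g in glob.glob(f'm_{n}_thermo_*.npy')),key=lambda g:S[n]['color'][np.load(g)][:,0].mean())
    M[n]=(ld(n,'dock')|np.load(c)); M[n]=cv2.morphologyEx(M[n].astype(np.uint8),cv2.MORPH_CLOSE,np.ones((3,3)))>0
A=box(-.032,.032,-.032,.032,0,.044);B=box(-.012,.012,-.012,.012,.049,.154)
s0=fit.soft
fit.soft=lambda s,P: np.maximum(s0(s,P[:8]),s0(s,P[8:]))
P=np.vstack([A,B])
fit.fit(P,up,M,[.445,-.325,.2],[.01,.01,.15])
fit.fit(P,up,M,[.445,-.325,.5],[.01,.01,.15])
fit.soft=s0
n='scene'; H,s,v=np.moveaxis(hsv(n),2,0)
m=np.zeros(H.shape,bool); m[198:216,250:278]=1
m=blob(m&((H<14)|(H>170))&(s>110)); ys,xs=np.nonzero(m)
print(m.sum(),xs.mean(),ys.mean(),atz(S[n],[[xs.mean(),ys.mean()]],.085))
for n,(r0,r1,c0,c1) in(('scene',(60,300,140,420)),('top',(120,290,130,400))):
    im=cv2.resize(S[n]['color'],None,fx=2.5,fy=2.5)
    def d(P,c):
        h=cv2.convexHull(proj(S[n],P).astype(np.float32)).reshape(-1,2); cv2.polylines(im,[np.int32((h+.5)*2.5)],True,c,1)
    d(R.from_euler('zy',[.21,-.44]).apply(box(-.018,.018,-.13,.13,-.034,0))+[.619,.0233,.085],(0,255,0))
    d(up([.5105,.2755],cyl(.0195,.054,.054)),(0,255,255));d(up([.5105,.2755],cyl(.038,0,.02)),(0,0,255))
    d(up([.448,-.326,.2],A),(0,255,0));d(up([.448,-.326,.2],B),(255,0,0))
    cv2.imwrite(f'pics/ov_{n}.png',im[int(r0*2.5):int(r1*2.5),int(c0*2.5):int(c1*2.5)])
E
python3 ov.py
```

```text
m_scene_thermo_195.npy
m_scene_thermo_209.npy
m_top_thermo_354.npy
m_top_thermo_380.npy
   ['scene', 'top'] [ 0.4471 -0.3301  0.2874] 0.22
   ['scene'] [ 0.451  -0.3279  0.2587] 0.088
   ['top'] [ 0.4462 -0.33    0.2552] 0.109
   ['scene', 'top'] [ 0.4474 -0.3299  0.2968] 0.221
   ['scene'] [ 0.4502 -0.3287  0.2585] 0.088
   ['top'] [ 0.4454 -0.3296  0.2486] 0.111
62 263.5806451612903 206.8709677419355 [[0.62084477 0.02413201 0.085     ]]
```

View pics/ov_scene.png

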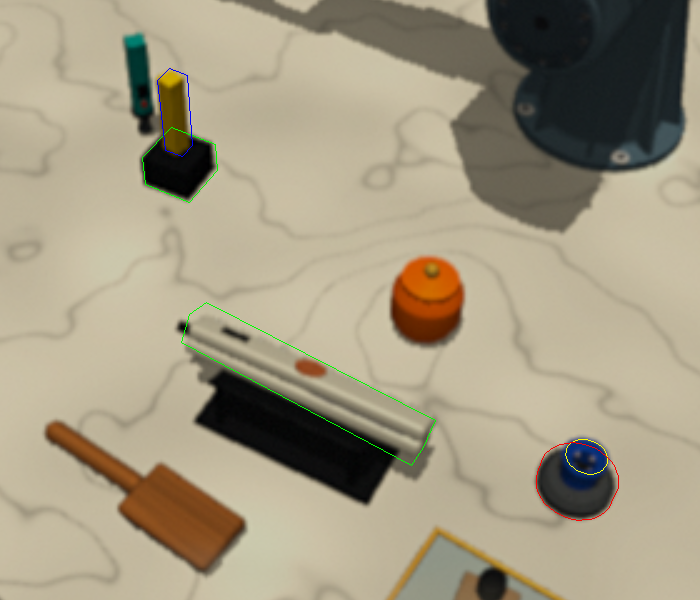

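View pics/ov_top.png

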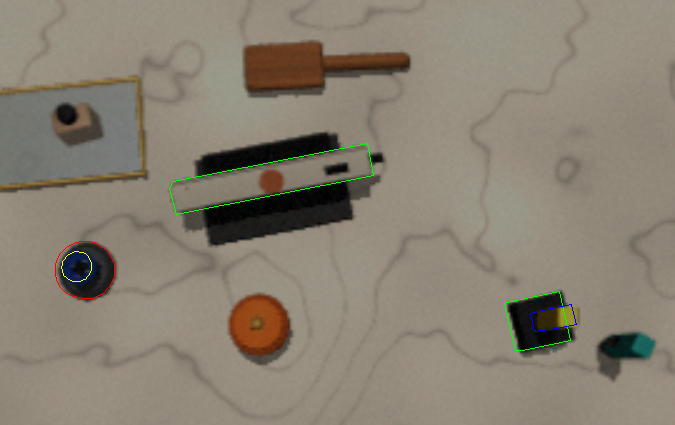

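The fits agree with both views. The dock and thermometer are at about (.4475, -.3295) with yaw .26, the copper spot is at (.6195, .0235), and the cap is near (.510, .273). I'll go for the grasp now.

```bash
cat >> h.py <<'E'
def quat(z,yd):
    z=np.array(z,float);z/=np.linalg.norm(z);y=np.array(yd,float);y-=z*(y@z);y/=np.linalg.norm(y)
    return R.from_matrix(np.c_[np.cross(y,z),y,z]).as_quat()
def st(t=''):
    print(t,'t',round(env.get_time_s(),2),'tcp',np.round(env.get_tcp_pos(),4),'F',np.round(env.get_ft_force(),1),'gap',round(env.get_finger_gap(),3),'g',round(env.get_grasp_force(),1))
SPOT=np.array([.6195,.0235,.085]); ZS=R.from_euler('zy',[.21,-.44]).apply([0,0,1.])
TH=np.array([.4475,-.3295]); YAW=.26
E
python3 - <<'E'
from h import *
c,s=np.cos(YAW),np.sin(YAW)
opts=[]
for a in(1,-1):
    yd=a*np.array([c,s,0]); q=quat([0,0,-1],yd)
    j=env.solve_ik([*TH,.24],q); print('pick',a,None if j is None else np.round(j,2)); 
    if j is not None: opts.append((abs(j[5]),a,q))
for k in range(8):
    for nm,p,z in(('aim',SPOT+.183*ZS,-ZS),('cap',[.51,.273,.145],[0,0,-1])):
        j=env.solve_ik(p,quat(z,R.from_rotvec(-np.array(z)*k*np.pi/4).apply([1,0,.01]))); print(nm,k,None if j is None else np.round(j,2))
q=min(opts)[2]
env.move_ptp([*TH,.26],q); env.servo_line([*TH,.113],rate=.12); st('down')
env.grab(40); env.hold(.3); st('grab')
s=env.snapshot('scene'); cv2.imwrite('pics/g.png',cv2.resize(s['color'][30:190,130:330],(700,560)))
E
```

```text
pick 1 [-0.85  0.13  1.65 -0.    1.36 -1.11]
pick -1 [-0.85  0.13  1.65 -0.    1.36  2.03]
aim 0 [-0.24 -0.21  2.02  0.13  0.91 -0.29]
cap 0 [ 0.29  0.28  1.67 -0.    1.19  0.29]
aim 1 [-0.24 -0.21  2.02  0.13  0.91 -1.08]
cap 1 [ 0.29  0.28  1.67 -0.    1.19 -0.5 ]
aim 2 [-0.24 -0.21  2.02  0.13  0.91 -1.86]
cap 2 [ 0.29  0.28  1.67 -0.    1.19 -1.28]
aim 3 [-0.24 -0.21  2.02  0.13  0.91 -2.65]
cap 3 [ 0.29  0.28  1.67 -0.    1.19 -2.07]
aim 4 [-0.24 -0.21  2.02  0.13  0.91  2.85]
cap 4 [ 0.29  0.28  1.67 -0.    1.19 -2.86]
aim 5 [-0.24 -0.21  2.02  0.13  0.91  2.06]
cap 5 [ 0.29  0.28  1.67 -0.    1.19  2.64]
aim 6 [-0.24 -0.21  2.02  0.13  0.91  1.28]
cap 6 [ 0.29  0.28  1.67 -0.    1.19  1.86]
aim 7 [-0.24 -0.21  2.02  0.13  0.91  0.49]
cap 7 [ 0.29  0.28  1.67 -0.    1.19  1.07]
down t 3.48 tcp [ 0.448  -0.33    0.1139] F [ 0.2  0.3 -0.2] gap 0.997 g 0.0
grab t 4.35 tcp [ 0.4476 -0.3297  0.1133] F [-1.2  0.2  5.2] gap 0.331 g 39.3
```

View pics/g.png

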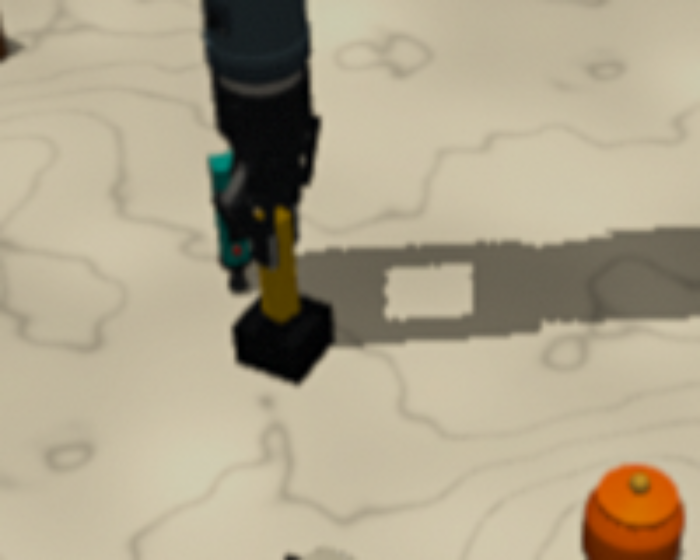

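Gripped at the upper barrel, pads square on the flats. Next: lift, aim and check.

```bash
python3 - <<'E'
from h import *
import pickle
p=np.array(env.get_tcp_pos())
env.servo_line([p[0],p[1],p[2]+.06],rate=.08); env.hold(.2); st('lift')
env.servo_line([p[0],p[1],.30],rate=.2)
q=quat(-ZS,R.from_rotvec(ZS*np.pi/4).apply([1,0,.01]))
L=.1033
env.move_ptp(SPOT+(L+.16)*ZS,q); st('pre')
env.servo_line(SPOT+(L+.08)*ZS,rate=.06)
env.hold(2.0); st('aim')
T={n:env.snapshot(n) for n in('scene','top')}; pickle.dump(T,open('S1.pkl','wb'))
tc=np.array(env.get_tcp_pos()); zt=R.from_quat(env.get_tool_rot()).apply([0,0,1]); lens=tc+L*zt
print('lens',lens,'zt',zt, 'ang',np.arccos(-zt@ZS))
out=[]
for n in T:
    im=cv2.resize(T[n]['color'],None,fx=3,fy=3,interpolation=cv2.INTER_CUBIC)
    for P,c in((lens,(0,255,0)),(SPOT,(255,0,0)),(lens-.039*zt,(255,0,255))): cv2.drawMarker(im,tuple(int(v) for v in (proj(T[n],P)[0]+.5)*3),c,0,9,1)
    u=(proj(T[n],lens)[0]*3).astype(int); out.append(im[max(0,u[1]-200):u[1]+200,u[0]-200:u[0]+200])
cv2.imwrite('pics/aim.png',np.hstack([cv2.resize(o,(400,400)) for o in out]))
E
```

```text
lift t 5.5 tcp [ 0.4473 -0.3294  0.1726] F [-0.2 -0.1 -0.5] gap 0.335 g 39.4
pre t 7.62 tcp [0.5076 0.0226 0.3231] F [ 0.5 -0.3 -2. ] gap 0.324 g 39.4
aim t 11.11 tcp [0.5414 0.0235 0.2508] F [-0.3 -0.1 -1.6] gap 0.329 g 39.4
lens [0.58542061 0.02351383 0.15737195] zt [ 4.25927324e-01  1.46274041e-05 -9.04757379e-01] ang 1.9850382650660423e-05
```

View pics/aim.png

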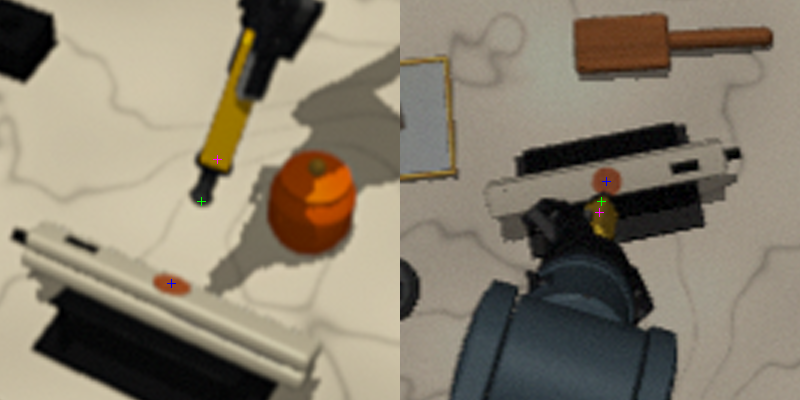

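The lens tip sits on the prediction (202,201), so the grasp is true. However, my Euler order was wrong: extrinsic 'zy' left the yaw out of the spot's normal. I'll refit and correct the aim.

```bash
cat >aim2.py <<'E'
from fit import *
M={n:ld(n,'straightener') for n in S}
p=fit(box(-.018,.018,-.13,.13,-.034,0),lambda p,P:R.from_euler('ZY',[p[2],-.44]).apply(P)+[p[0],p[1],.085],M,[.6195,.0235,.2],[.01,.01,.1])
ZS=R.from_euler('ZY',[p[2],-.44]).apply([0,0,1.]); L=.1033
assert .1<p[2]<.35
q=quat(-ZS,R.from_rotvec(ZS*np.pi/4).apply([1,0,.01]))
env.servo_line(SPOT+(L+.08)*ZS,q,rate=.03); env.hold(2.2); st('aim')
tc=np.array(env.get_tcp_pos()); zt=R.from_quat(env.get_tool_rot()).apply([0,0,1]); d=SPOT-tc
print(ZS,'off-axis',np.linalg.norm(d-zt*(d@zt)),'dist',d@zt-L,'ang',np.arccos(min(1,-zt@ZS)))
# cap: radius-free ring fit in each view
blu={}
for n in S:
    H,s,v=np.moveaxis(hsv(n),2,0)
    b=((H>105)&(H<130)&(s>130)&(v>30)).astype(np.uint8); b=blob(cv2.morphologyEx(b,cv2.MORPH_CLOSE,np.ones((5,5))))
    blu[n]=blob(b)
print('cap r,z0 free'); fit(np.vstack([cyl(1,0,1)]),lambda p,P:np.c_[P[:,:2]*p[2]+p[:2],np.where(P[:,2]>0,.054,.02)],blu,[.51,.274,.02],[.005,.005,.003])
foot={n:ld(n,'cap')|blu[n] for n in S}
A=np.vstack([cyl(.038,0,.02),cyl(.0205,.02,.054)])
import fit as f; s0=f.soft; f.soft=lambda s,P:np.maximum(s0(s,P[:80]),s0(s,P[80:]))
print('cap+foot'); f.fit(A,up,foot,[.51,.274],[.005,.005])
E
python3 aim2.py
```

```text
['scene', 'top'] [0.6199 0.0226 0.2039] 0.173
   ['scene'] [0.6194 0.0232 0.1975] 0.071
   ['top'] [0.6207 0.0211 0.2064] 0.092
aim t 14.09 tcp [0.5431 0.0077 0.2508] F [ 0.1 -0.1 -1.7] gap 0.328 g 39.4
[-0.41711243 -0.086265    0.90475166] off-axis 1.878676231624148e-05 dist 0.07999912098104492 ang 2.321381403259237e-05
cap r,z0 free
   ['scene', 'top'] [0.5103 0.2757 0.0194] 0.247
   ['scene'] [0.5091 0.2747 0.0184] 0.09
   ['top'] [0.5105 0.276  0.0207] 0.103
cap+foot
   ['scene', 'top'] [0.5088 0.2752] 0.288
   ['scene'] [0.5088 0.2751] 0.068
   ['top'] [0.5106 0.2736] 0.218
```

Aim held with consistent fits (yaw .20, both views). Now to the cap, stopping just above the mouth to check.

```bash
python3 - <<'E'
from h import *
import pickle
L=.1033
ZS=R.from_euler('ZY',[.204,-.44]).apply([0,0,1.])
env.servo_line(SPOT+(L+.15)*ZS,rate=.15)
C=np.array([.510,.275]); q=quat([0,0,-1],R.from_rotvec([0,0,np.pi/2]).apply([1,0,0]))
env.move_ptp([*C,.26],q); env.servo_line([*C,.062+L],rate=.1); env.hold(.5); st('above')
T={n:env.snapshot(n) for n in('scene','top')}; pickle.dump(T,open('S2.pkl','wb'))
tc=np.array(env.get_tcp_pos()); out=[]
for n in T:
    im=cv2.resize(T[n]['color'],None,fx=6,fy=6,interpolation=cv2.INTER_CUBIC)
    for z,c in((.062,(0,255,0)),(.062+.039,(255,0,255)),(.062+.144,(0,0,255))): cv2.drawMarker(im,tuple(int(v) for v in (proj(T[n],[tc[0],tc[1],z])[0]+.5)*6),c,0,12,1)
    t=np.linspace(0,6.28,40); cv2.polylines(im,[np.int32((proj(T[n],np.c_[C[0]+.0195*np.cos(t),C[1]+.0195*np.sin(t),0*t+.054])+.5)*6)],True,(0,255,255),1)
    u=(proj(T[n],[*C,.08])[0]*6).astype(int); out.append(im[u[1]-250:u[1]+250,u[0]-200:u[0]+200])
cv2.imwrite('pics/cap.png',np.hstack(out))
E
```

```text
above t 17.39 tcp [0.51   0.275  0.1654] F [-0.4 -0.6 -1.6] gap 0.327 g 39.4
```

View pics/cap.png

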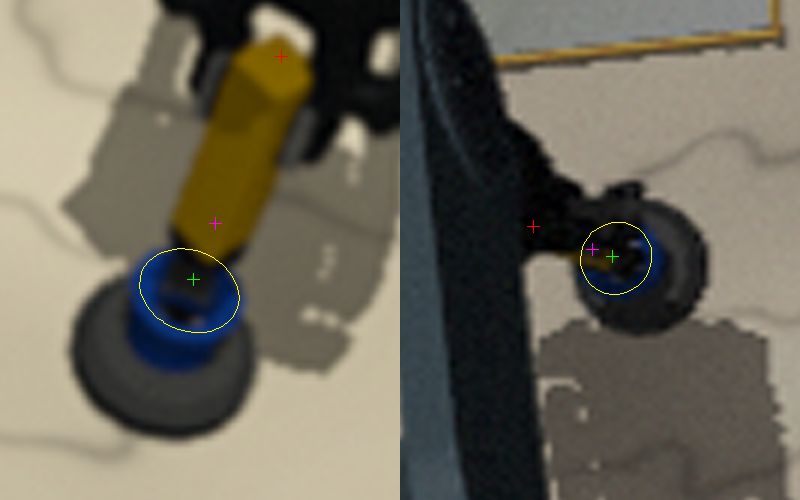

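In the scene view both the thermometer and the cap sit the same ~8 px left of the prediction, so that is a common camera offset and they line up with each other. The top view shows no clear misalignment. I'll descend in steps with force monitoring.

```bash
python3 - <<'E'
from h import *
L=.1033; p=np.array(env.get_tcp_pos()); p[:2]=[.510,.275]
F0=np.array(env.get_ft_force())
for z in(.054,.050,.047,.044,.042):
    env.servo_line([*p[:2],z+L],rate=.03); env.hold(.15)
    F=np.array(env.get_ft_force())-F0; print(z,np.round(F,1),np.round(env.get_ft_torque(),2),np.round(env.get_tcp_pos(),4))
    if np.linalg.norm(F)>6: print('stop');break
E
```

```text
0.054 [-0.1  0.  -1. ] [0.03 0.04 0.05] [0.5101 0.275  0.1574]
0.05 [-1.1  0.8 -0.2] [-0.03 -0.04 -0.03] [0.51   0.275  0.1533]
0.047 [-0.4  0.5 -0.3] [-0.01 -0.02  0.03] [0.51   0.275  0.1503]
0.044 [0.5 0.8 0.2] [-0.04 -0.01  0.02] [0.51   0.275  0.1473]
0.042 [-1.1  2.1  0.7] [ 0.44  0.34 -0.01] [0.5097 0.2752 0.1451]
```

```bash
python3 - <<'E'
from h import *
L=.1033; c=np.array([.5095,.276]); F0=np.array([-.4,-.6,-1.6])
for z in(.042,.040,.038,.036,.034,.032,.031,.030,.029,.028):
    env.servo_line([*c,z+L],rate=.03); env.hold(.15)
    F=np.array(env.get_ft_force())-F0; t=np.array(env.get_tcp_pos()); print(z,np.round(F,1),np.round(env.get_ft_torque(),2),np.round(t,4),round(env.get_grasp_force(),1))
    if np.linalg.norm(F[:2])>8 or F[2]>22: print('stop');break
    if z>.034: c=c+np.clip(F[:2]*.0003,-.0006,.0006)
    if z<.031 and F[2]>7: break
print(c); st()
E
```

```text
0.042 [0.1 1.4 0.9] [-0.04  0.26  0.  ] [0.5095 0.2759 0.1452] 39.4
0.04 [-1.6  0.2  5.6] [-0.19  0.46 -0.07] [0.5096 0.2764 0.1436] 39.4
0.038 [ 0.3 -0.9  2.1] [-0.32  0.03 -0.01] [0.509  0.2763 0.1409] 39.4
0.036 [ 0.9 -0.6 -0.4] [-0.24 -0.22 -0.01] [0.5091 0.2761 0.1389] 39.8
0.034 [  1.8  -0.8 -11. ] [-0.34 -0.34 -0.02] [0.5083 0.2755 0.1356] 40.2
0.032 [-0.2 -0.6 -5.7] [-0.47  0.17 -0.01] [0.5093 0.2759 0.1353] 40.1
0.031 [-0.1 -1.2  0. ] [-0.43  0.3  -0.04] [0.5097 0.2761 0.1347] 40.1
0.03 [ 0.5 -2.2  1.3] [-0.45  0.12 -0.02] [0.5098 0.276  0.1336] 40.5
0.029 [-0.3 -1.   1.2] [-0.45  0.05 -0.  ] [0.5095 0.276  0.1323] 40.5
0.028 [ 0.  -0.5  3.3] [-0.49  0.02  0.03] [0.5096 0.276  0.1315] 40.6
[0.50943392 0.27599351]
 t 23.69 tcp [0.5096 0.276  0.1315] F [-0.4 -1.1  1.7] gap 0.319 g 40.6
```

The click shows: −11 N as the balls drew the nose in, then the force rises again on the pad. I'll press on to about 8.5 N.

```bash
python3 - <<'E'
from h import *
L=.1033; c=np.array([.5095,.276]); F0=np.array([-.4,-.6,-1.6]); z=.028
for i in range(12):
    z-=.0007
    env.servo_line([*c,z+L],rate=.02); env.hold(.3)
    F=np.mean([(env.hold(.05),np.array(env.get_ft_force())-F0)[1] for _ in range(4)],0)
    print(round(z,4),np.round(F,1),np.round(env.get_tcp_pos(),4),round(env.get_grasp_force(),1))
    if F[2]>8.2: break
env.hold(1.0); st()
s=env.snapshot('scene'); u=proj(s,[*c,.08])[0].astype(int)
cv2.imwrite('pics/end.png',cv2.resize(s['color'][u[1]-50:u[1]+40,u[0]-50:u[0]+50],(600,540),interpolation=cv2.INTER_CUBIC))
E
```

```text
0.0273 [ 0.1 -1.   6.1] [0.5097 0.276  0.1308] 40.7
0.0266 [ 0.4 -0.8  6.5] [0.5096 0.276  0.13  ] 40.8
0.0259 [-0.6 -1.4  7.4] [0.5097 0.276  0.1295] 40.8
0.0252 [-0.1 -1.2  8.3] [0.5098 0.2761 0.1289] 40.9
 t 27.69 tcp [0.5098 0.2761 0.129 ] F [-0.1 -2.   6.4] gap 0.319 g 40.9
```

View pics/end.png

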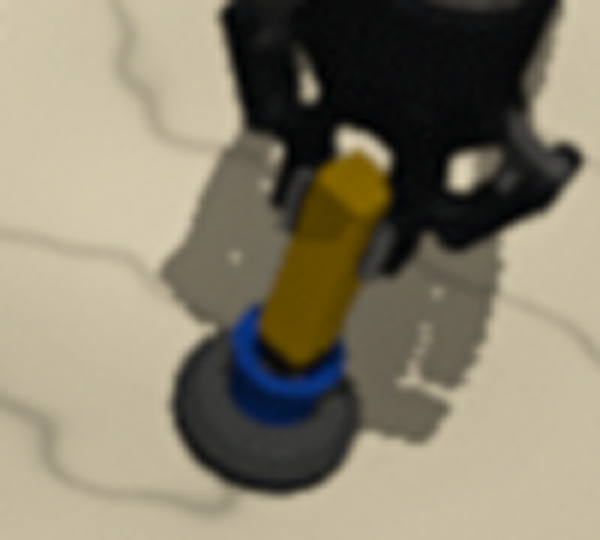

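The nose is fully in the cap and upright. Force (8 N) and depth (4.3 mm) agree on a pad travel of about 4 mm, so I'm handing in.

```bash
python3 -c "
from h import *
print(env.close_job())"
```

```text
the job is handed in; nothing more can be done
None
```

I handed the job in at about 28 s of the 64 s allowed: the yellow thermometer was lifted from its dock, aimed at the copper spot from 8 cm for over 2 s, and clicked into the blue cap, where it is still gripped and pressing the pad with about 8 N (about 4 mm by my readings); the hand-in returned no verdict, and I didn't re-measure the jar, perfume bottle or hairbrush afterwards.

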